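Putting the spice tins away in the indexed carousel

ROBOT

A 6-joint arm with a two-finger parallel gripper is mounted at the origin on the work surface. World frame = base frame: x ahead of the robot, y to its left, z up, the work surface at z = 0. Lengths are in m, angles in rad, forces in N, time in s.
With the tool pointing down it reaches from about 0.35 to 0.975 m from the base axis. Payload 4.9 kg.
Tool frame: the origin (TCP) lies at the very end of the fingers, on their centre line; the grasp point (between the pads) lies 19 mm behind it; z points along the fingers, y is the line along which they close (so a half turn about z gives the same grasp; the last joint's range is limited). The gripper opens to 85 mm and grips with 20 to 120 N. Pads are 22 mm wide; open, the fingers measure 114 mm over their backs; the gripper's body (76 mm by 85 mm) begins 54 mm behind the grasp point. The pads swing forward as they close: fully open they stand 13 mm farther back than shut.
Start: joints at [1.002, 0.053, 1.613, -0, 1.476, -0.119], TCP at [0.272, 0.563, 0.198] pointing down, gripper open.
Joint ranges: [-3.01, 3.01], [-1.01, 2.22], [0.06, 2.58], [-1.02, 4.17], [0.09, 2.62], [-3.14, 3.14]. Speed limits (rad/s): [2.57, 2.57, 3.14, 3.14, 3.14, 3.14].

INTERFACE

Orientations are given as a rotation vector (axis times angle).
In Python, from station import get_obs, get_image, get_calibration, finish_job gives the robot as it stands.
- The arm moves only by the tool servo_tool, never from a script. Its argument "increments" is a list of rows, each a list of 5 numbers: the opening, from 0 (shut) to 1 (fully open), then the shift along the tool's x, y, z in mm, then the turn about the tool's z in degrees. In form: [[jaw, tx, ty, tz, spin], ...]. A call has 1 to 12 rows; each row shifts and turns the commanded pose from where the row before left it, along the tool's axes as they then stand; what a row does not reach is not made up. A row lasts 1/8 s, in which the tool goes at most 62.5 mm and 10.7 degrees, less where a joint would pass 70% of its speed; a pose out of reach is approached as far as the arm can. A call is refused whole if a number of a shift passes 62.5 or a number of a turn 10.7, either way. A call with a gripper value outside its range is refused whole. The fingers move at their own pace and stop on an object; "force" is the grip in N (left out, the last holds). Time passes only in rows, so rows that do not move let the fingers close. It gives the time, the measured TCP pose, the force, the opening and the grip force at its end, in the units of the state.
- get_obs(): the state, without advancing time (a new reading comes with each control period).
- get_image(name): name is "side" or "top"; returns the picture (384x512x3 uint8, red, green, blue); there is no depth.
- get_calibration(name): a dict with "fx", "fy", "cx", "cy" (pixels), "R" (3x3) and "t" (3): a world point X has camera coordinates R X + t. Camera axes: x right, y down, z forward; pixel columns grow to the right and rows downward; lengths in m; the calibration is good to about 2 mm. A picture is of the moment at which its call begins. get_calibration takes no time and is no camera call.
- finish_job(): hands the job in; it is judged then, once.
The state is a dict: "t": time; "q": joint angles; "dq": joint speeds; "effort": joint torques, N m; "tool_pos": TCP position; "tool_rot": TCP orientation; "contact_force": force on the tool from outside, world axes, zero at the start; "wrist_torque": the same for the moment, N m; "opening": finger opening in m; "grip_force": force on a finger pad.
Only numpy, scipy, OpenCV 4.12 (cv2) and the standard library are available. Lean on these libraries where they do the work, as an engineer would, in place of code of your own. Each camera call takes 0.05 s, during which the arm holds its last target. There are 200 camera calls.

TASK

Put away the spice tins: swing the carousel's metal shutter fully open, stand every tin that is out on the counter upright in a bay of the carousel, one tin to a bay, clicking the deck round to bring empty bays to the opening. Then click the deck round until the built-in salt cellar stands at the opening, and swing the shutter fully shut over it. Leave the pan, glass, bowl and spoon where they are.

Things in the scene. Friction and masses are not known exactly. Their poses are not given: they have to be found in the camera images.
- carousel: spice carousel fixed to the counter: base 350 mm across; clear flat hood, top at 114 mm, on four thin posts, covers all but a 72-degree wedge, the opening. Origin on the axis at counter height; its -x axis points through the opening. Under the hood turns a wooden deck with five places 72 degrees apart: 4 bays and a salt cellar. Only the place at the opening can be loaded, from above, shutter open
- axis (a point): on the axis at 140 mm: grip point of the deck's dark wooden bar knob, 80 mm long, 16 mm thick, 123 to 153 mm above the counter; it turns with the deck; its end with a white inlay points to the salt cellar. Grip across its thickness; turning it 72 degrees (up to 0.4 N m) moves the deck one place; within 8 degrees of a place a detent centres it when let go. The point itself does not turn
- window (a point): the place at the opening, at the height of the bay floors (32 mm above the counter), 115 mm from the axis; the bay whose point coincides with it can be loaded. Does not turn with the deck
- deck (a joint): angle of the deck in rad, growing anticlockwise from above; turns either way, two turns each. 0 (or any whole turn) puts the salt cellar at the opening; places (detents) every 1.2566 rad, but it can start between two; bay1 is at the opening at -1.2566, bay2 at -2.5133, bay3 at -3.7699, bay4 at -5.0265 (plus or minus 6.2832)
- salt (a point): foot of the salt cellar, fixed on the deck: white cylinder 70 mm across, 62 mm tall with a wooden lid; 115 mm from the axis, 32 mm above the counter
- bay1 (a point): centre of the floor of an empty bay of the turning deck (a wooden pocket 78 mm wide, 78 mm radially, walls 25 mm high), 115 mm from the carousel's axis, 32 mm above the counter
- bay2 (a point): centre of the floor of an empty bay of the turning deck (a wooden pocket 78 mm wide, 78 mm radially, walls 25 mm high), 115 mm from the carousel's axis, 32 mm above the counter
- bay3 (a point): centre of the floor of an empty bay of the turning deck (a wooden pocket 78 mm wide, 78 mm radially, walls 25 mm high), 115 mm from the carousel's axis, 32 mm above the counter
- bay4 (a point): centre of the floor of an empty bay of the turning deck (a wooden pocket 78 mm wide, 78 mm radially, walls 25 mm high), 115 mm from the carousel's axis, 32 mm above the counter
- shutter (a joint): angle of the shutter in rad: 0 fully shut over the opening, growing anticlockwise from above to 1.257 fully open (stop), where it lies above the hood. It stays where it is left
- shutter_post (a point): grip point, at 140 mm, on the shutter's upright round wooden post, 16 mm diameter, 119 to 149 mm above the counter, 130 mm from the carousel's axis, about which the shutter swings; the shutter is a flat aluminium wedge, its upper face 119 mm above the counter
- tin1: a round metal spice tin, 56 mm diameter, 70 mm tall, dark lid flush with the side, upright on the counter; origin at the centre of its underside, z up (absent in some starts)
- tin2: a round metal spice tin, 56 mm diameter, 70 mm tall, dark lid flush with the side, upright on the counter; origin at the centre of its underside, z up (absent in some starts)
- tin3: a round metal spice tin, 56 mm diameter, 70 mm tall, dark lid flush with the side, upright on the counter; origin at the centre of its underside, z up (absent in some starts)
- tin4: a round metal spice tin, 56 mm diameter, 70 mm tall, dark lid flush with the side, upright on the counter; origin at the centre of its underside, z up (absent in some starts)
- pan: steel pan, 180 mm across, 50 mm tall with two side handles, 240 mm over all; bystander; origin at the centre of its underside
- glass_cup: amber drinking glass, 76 mm across, 95 mm tall; bystander; origin at the centre of its underside
- bowl: pink bowl, 150 mm across, 55 mm tall; bystander; origin at the centre of its underside
- spoon: steel spoon 200 mm long lying along its x axis; bystander

How it is judged:
On the way, in this order (a step that is already met when the one before it is completed fails the run):
1. the shutter is swung open (value of joint shutter above 0.9 rad), for 0.2 s.
2. every tin stands in a bay ((distance between tin1 and bay1 below 0.022 m or distance between tin1 and bay2 below 0.022 m or distance between tin1 and bay3 below 0.022 m or distance between tin1 and bay4 below 0.022 m) and angle between each of tin1, tin2, tin3, tin4's own z axis and vertical below 0.12 rad and (distance between tin2 and bay1 below 0.022 m or distance between tin2 and bay2 below 0.022 m or distance between tin2 and bay3 below 0.022 m or distance between tin2 and bay4 below 0.022 m) and (distance between tin3 and bay1 below 0.022 m or distance between tin3 and bay2 below 0.022 m or distance between tin3 and bay3 below 0.022 m or distance between tin3 and bay4 below 0.022 m) and (distance between tin4 and bay1 below 0.022 m or distance between tin4 and bay2 below 0.022 m or distance between tin4 and bay3 below 0.022 m or distance between tin4 and bay4 below 0.022 m)), for 0.2 s.
At the end, for the whole second after the job is handed in: Every tin that is present stands upright and at rest in a bay of its own (origin within 22 mm of the bay's floor centre, tilt under 0.12 rad), the salt cellar is at the opening (within 12 mm) and the shutter is shut (under 0.08 rad) (all of step 2 and linear speed of each of tin1, tin2, tin3, tin4 below 0.02 m/s and horizontal distance between salt and window below 0.012 m and value of joint shutter below 0.08 rad); the robot touches nothing.
It fails at once if the pan is pushed aside (distance of pan from where it was at the start of the episode above 0.03 m).
It fails at once if the glass is pushed aside (distance of glass_cup from where it was at the start of the episode above 0.03 m).
It fails at once if the bowl is pushed aside (distance of bowl from where it was at the start of the episode above 0.03 m).
It fails at once if the spoon is pushed aside (distance of spoon from where it was at the start of the episode above 0.03 m).
Of tin1, tin2, tin3, tin4 only 3 to 4 are there at a start; the rules pass over those that are not, and their reading is None.
At some moment in a run one of tin1, tin2, tin3, tin4 may be knocked a few centimetres aside while the robot is not near it.
It also fails if it takes over 210 s, if anything falls off the work surface, if the arm or the gripper's body presses on something with over 40 N, if the wrist force passes 120 N, or if a joint passes its speed limit or range.

## Working session

There is one attempt and no reset: what is moved stays moved. The work goes in short steps, Python scripts to look and compute and a tool call to move; the robot and the scene stay as the last step left them, time stands still between calls to the robot, and variables do not carry over. Pictures are saved under pics/ and viewed, at most 14 in all, crops included, and the job is handed in when it is done.

Besides the shell and the picture viewer there is one more tool, called after "Request:" as a command line: name --pt "numbers of a row" for each row, then --argument value for the rest. servo_tool: Moves the arm, as the interface text tells. Its arguments: {"type":"object","properties":{"increments":{"type":"array"},"force":{"type":"number"}},"required":["increments"]}

```bash
mkdir -p pics; ls
python3 - <<'E'
from station import *
import cv2,numpy as np
for n in("top","side"):
    cv2.imwrite(f"pics/{n}0.png",cv2.cvtColor(get_image(n),cv2.COLOR_RGB2BGR)); print(n,get_calibration(n))
print(get_obs())
E
```

```text
pics
top {'fx': 357.66044946625203, 'fy': 357.66044946625203, 'cx': 251.88181908506007, 'cy': 192.28008096430727, 'R': array([[ 1.64764670e-02, -9.99864200e-01, -3.26982564e-04],
       [-9.91511573e-01, -1.62966423e-02, -1.28993104e-01],
       [ 1.28970258e-01,  2.44955762e-03, -9.91645437e-01]]), 't': array([0.01859425, 0.55443462, 1.31001824])}
side {'fx': 385.833088711454, 'fy': 385.833088711454, 'cx': 254.58168597862834, 'cy': 191.6889366826994, 'R': array([[ 0.74280879, -0.66933751,  0.01491266],
       [-0.45028458, -0.51594688, -0.72872671],
       [ 0.49545826,  0.53458967, -0.68464224]]), 't': array([-0.39590605,  0.31259307,  1.22698763])}
{'t': 0.1, 'q': array([ 1.00197112e+00,  5.33008231e-02,  1.61418618e+00,  3.70110439e-05,
        1.47597991e+00, -1.19004913e-01]), 'dq': array([-0.00227695,  0.00038065, -0.00309266,  0.00188968, -0.00071843,
       -0.00106259]), 'effort': array([ 8.55388225e-04, -3.94896662e+01, -3.71367109e+01, -1.21076264e-04,
        3.85542095e-03, -2.97869633e-05]), 'tool_pos': array([0.27140142, 0.56229595, 0.1964622 ]), 'tool_rot': array([-7.00490607e-01, -3.06181671e+00,  2.75157811e-03]), 'contact_force': array([ 0.01180639, -0.45112144, -0.78643012]), 'wrist_torque': array([-0.0095852 , -0.0503038 , -0.01344812]), 'grip_force': 0.0, 'opening': 0.08537646332876556}
```

View pics/top0.png

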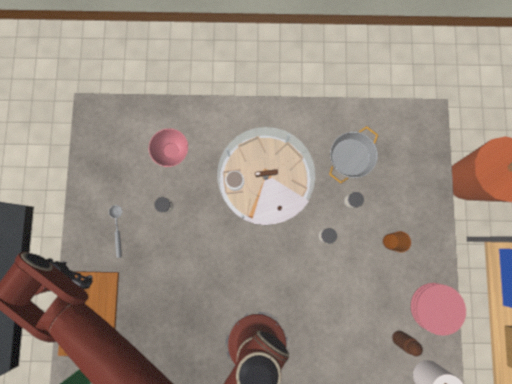

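View pics/side0.png

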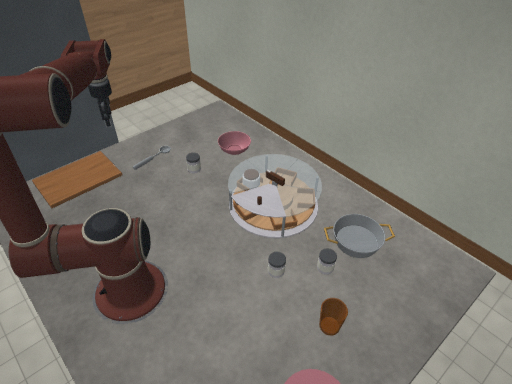

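Top view shows three tins: lids at (163,205), (329,236) and (355,200). The carousel is near (267,176), the shutter post near (280,208), the knob near (266,173), and the salt cellar near (235,180).

```bash
cat > h.py <<'E'
from station import *
import cv2,numpy as np
def ray(n,u,v,z):
    c=get_calibration(n);d=c['R'].T@np.array([(u-c['cx'])/c['fx'],(v-c['cy'])/c['fy'],1]);o=-c['R'].T@c['t']
    return o+d*(z-o[2])/d[2]
def proj(n,X):
    c=get_calibration(n);p=c['R']@np.array(X,float)+c['t'];return np.array([c['cx']+c['fx']*p[0]/p[2],c['cy']+c['fy']*p[1]/p[2]])
def save(n,f,x0,y0,w,h,s):
    im=get_image(n);cr=cv2.resize(im[y0:y0+h,x0:x0+w],None,fx=s,fy=s,interpolation=cv2.INTER_CUBIC)
    cv2.imwrite(f,cv2.cvtColor(cr,cv2.COLOR_RGB2BGR));return im
def lid(im,u,v,r=13):
    # centroid of dark lid pixels in top view
    g=cv2.cvtColor(im,cv2.COLOR_RGB2GRAY).astype(float);u,v=int(u),int(v)
    p=g[v-r:v+r+1,u-r:u+r+1];m=(p<72).astype(np.uint8)
    n,l,s,c=cv2.connectedComponentsWithStats(m);k=1+np.argmax(s[1:,4]);return c[k]+[u-r,v-r],s[k,4],s[k,:4]
E
python3 - <<'E'
from h import *
im=save("top","pics/car.png",205,115,185,140,4)
for u,v in((163,205),(329,236),(355,200)):
    c,a,b=lid(im,u,v);print(c,a,b,ray("top",*c,.07))
for n,p,z in(("post",(280,208),.149),("knob",(266,173.5),.153),("bowl",(169,147),.055),("pan",(354,155),.05),("glass",(397,241),.05),("axis rim",(266.5,176),.03)):print(n,ray("top",*p,z))
E
```

```text
Traceback (most recent call last):
  File "h.py", line 15, in lid
    n,l,s,c=cv2.connectedComponentsWithStats(m);k=1+np.argmax(s[1:,4]);return c[k]+[u-r,v-r],s[k,4],s[k,:4]
                                                    ~~~~~~~~~^^^^^^^^^
ValueError: attempt to get argmax of an empty sequence
```

View pics/car.png

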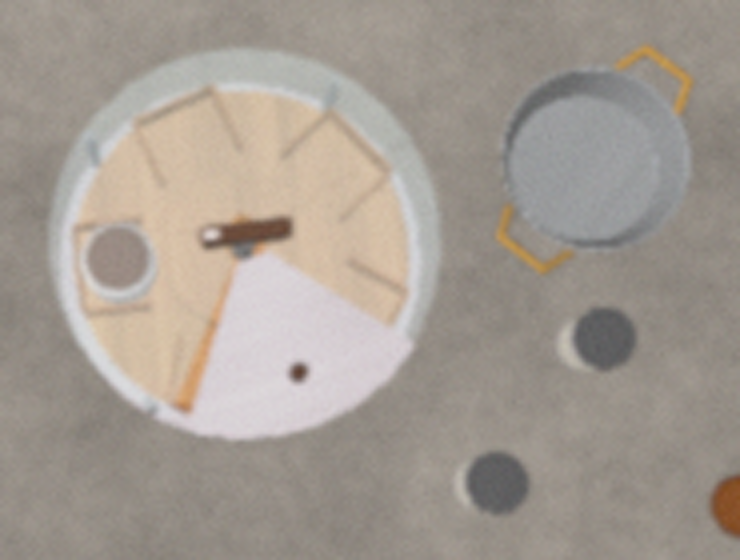

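Crop (4x, offset 205,115): knob centre (245,232) with the white end at left. The post is at (298,372), and the shutter looks fully or nearly shut. Lids are dark grey, so I'll adjust the threshold.

```bash
sed -i 's/p<72/p<105/' h.py
python3 - <<'E'
from h import *
im=get_image("top")
for u,v in((163,205),(329,236),(355,200)):
    c,a,b=lid(im,u,v);print(np.round(c,1),a,b,ray("top",*c,.07).round(4))
f=lambda x,y:(205+x/4-.4,115+y/4-.4)
A=ray("top",*f(245,232),.153);P=ray("top",*f(298,372),.149)
W=ray("top",*f(211,238),.153);E=ray("top",*f(290,227),.153)
print("knob",A,"post",P,"r",np.linalg.norm((P-A)[:2]),"ang",np.degrees(np.arctan2(*(P-A)[1::-1])))
print("knobend dir",np.degrees(np.arctan2(*(W-E)[1::-1])),np.linalg.norm(W-E))
S=ray("top",*f(118,256),.094);print("salt",S,np.linalg.norm((S-A)[:2]),np.degrees(np.arctan2(*(S-A)[1::-1])))
# base circle: hood ring rim at z=.114: extents
print("rim", ray("top",*f(245,243),.114), [np.linalg.norm(ray("top",*f(50,243),.114)-ray("top",*f(440,243),.114))])
for q in((238,260),(412,346),(185,410)):
    p=ray("top",*f(*q),.119);print("shut corner",p,np.degrees(np.arctan2(*(p-A)[1::-1])),np.linalg.norm((p-A)[:2]))
for n,p,z in(("bowl",(169,147),.055),("pan",(354,155),.05),("glass",(397,241),.05)):print(n,ray("top",*p,z))
g=get_obs();print(cv2.Rodrigues(g['tool_rot'])[0].round(3))
E
```

```text
[162.4 204.1] 175 [ 5  5 16 15] [0.5006 0.3537 0.07  ]
[329.2 235.4] 159 [ 6  6 15 14] [ 0.3974 -0.2542  0.07  ]
[355.8 199. ] 160 [ 7  5 15 15] [ 0.5309 -0.3529  0.07  ]
knob [ 0.60823155 -0.0197351   0.153     ] post [ 0.4879702 -0.0666493  0.149    ] r 0.12908809484541414 ang -158.68914179000515
knobend dir 98.98391393103991 0.06901773653129717
salt [0.59533864 0.09270967 0.094     ] 0.11318150167829749 96.54096941183964
rim [ 0.60557009 -0.02126325  0.114     ] [np.float64(0.34757200438972535)]
shut corner [ 0.58928522 -0.01505319  0.119     ] 166.1194961220114 0.019516249170962188
shut corner [ 0.51518774 -0.16896344  0.119     ] -121.94352237177115 0.17585860818509383
shut corner [0.45566555 0.02967573 0.119     ] 162.05466353096472 0.1603677458605477
bowl [0.71863363 0.34307167 0.055     ]
pan [ 0.70042579 -0.35534926  0.05      ]
glass [ 0.38124496 -0.50606927  0.05      ]
[[-0.901  0.435 -0.001]
 [ 0.435  0.901 -0.001]
 [ 0.    -0.001 -1.   ]]
```

```bash
cat >> h.py <<'E'
def plan(x,y,z,yaw,jaw=1,n=None,start=None):
    """rows (tool frame) from the present pose to a target, yaw = heading of tool y in deg"""
    if start is None:
        g=get_obs();R=cv2.Rodrigues(g['tool_rot'])[0];p=g['tool_pos'];a=np.degrees(np.arctan2(R[1,1],R[0,1]))
    else: p=np.array(start[:3]);a=start[3]
    d=np.array([x,y,z])-p;s=-(yaw-a)
    if n is None:n=int(max(np.ceil(abs(s)/10.6),np.ceil(np.linalg.norm(d)*1000/50),1))
    for k in range(n):
        b=np.radians(a-s*k/n);ex=np.array([-np.sin(b),np.cos(b)]);ey=np.array([np.cos(b),np.sin(b)])
        q=d/n*1000;print(f"[{jaw},{q[:2]@ex:.1f},{q[:2]@ey:.1f},{-q[2]:.1f},{s/n:.2f}],",end="")
    print()
E
python3 -c "
from h import *
plan(.488,-.0667,.2,-69)"
```

```text
[1,-33.5,-33.7,-0.2,9.52],[1,-38.6,-27.7,-0.2,9.52],[1,-42.6,-21.0,-0.2,9.52],[1,-45.5,-13.7,-0.2,9.52],[1,-47.2,-5.9,-0.2,9.52],[1,-47.5,1.9,-0.2,9.52],[1,-46.5,9.8,-0.2,9.52],[1,-44.3,17.3,-0.2,9.52],[1,-40.8,24.4,-0.2,9.52],[1,-36.2,30.8,-0.2,9.52],[1,-30.6,36.4,-0.2,9.52],[1,-24.2,40.9,-0.2,9.52],[1,-17.1,44.4,-0.2,9.52],[1,-9.5,46.6,-0.2,9.52],
```

Request:
servo_tool --pt "1 -33.5 -33.7 -1 9.52" --pt "1 -38.6 -27.7 -1 9.52" --pt "1 -42.6 -21 0 9.52" --pt "1 -45.5 -13.7 0 9.52" --pt "1 -47.2 -5.9 0 9.52" --pt "1 -47.5 1.9 0 9.52" --pt "1 -46.5 9.8 0 9.52" --pt "1 -44.3 17.3 0 9.52" --pt "1 -40.8 24.4 0 9.52" --pt "1 -36.2 30.8 0 9.52" --pt "1 -30.6 36.4 0 9.52" --pt "1 -24.2 40.9 0 9.52"

```text
t: 1.7
tool_pos: [0.4573, 0.0219, 0.1996]
tool_rot: [2.955, 1.066, 0.001]
contact_force: [0.1, -0.5, -0.7]
opening: 0.0855
grip_force: 0.0
```

Request:
servo_tool --pt "1 -17.1 44.4 0 9.52" --pt "1 -9.5 46.6 0 9.52" --pt "1 0 0 0 0" --pt "1 0 0 0 0"

```text
t: 2.2
tool_pos: [0.4877, -0.0662, 0.1993]
tool_rot: [-3.088, -0.572, 0.001]
contact_force: [-0.0, -0.1, -0.4]
opening: 0.0857
grip_force: 0.0
```

```bash
python3 -c "
from h import *
plan(.488,-.0667,.126,-69,n=3);print(get_obs()['q'])"
```

```text
[1,0.1,0.2,24.4,-0.00],[1,0.1,0.2,24.4,-0.00],[1,0.1,0.2,24.4,-0.00],
[-2.86609919e-01 -2.74157686e-01  1.91137703e+00  4.09831547e-04
  1.50522615e+00  9.17881785e-01]
```

Request:
servo_tool --pt "1 0 0 24.5 0" --pt "1 0 0 24.5 0" --pt "1 0 0 24 0" --pt "0 0 0 0 0" --pt "0 0 0 0 0" --pt "0 0 0 0 0" --pt "0 0 0 0 0" --pt "0 0 0 0 0" --pt "0 0 0 0 0" --force 40

```text
t: 3.32
tool_pos: [0.488, -0.0666, 0.1267]
tool_rot: [3.089, 0.571, 0.0]
contact_force: [-0.6, 0.7, 0.3]
opening: -0.0004
grip_force: 0.0
```

```bash
python3 -c "
from h import *
save('side','pics/s1.png',200,120,160,120,5)
print(get_obs()['tool_pos'], proj('side',[.488,-.0667,.14]),proj('side',get_obs()['tool_pos']),proj('top',get_obs()['tool_pos']))"
```

```text
[ 0.48800921 -0.0666388   0.12666984] [258.42402801 198.97305012] [258.33113338 201.69689913] [278.61590043 208.14282957]
```

View pics/s1.png

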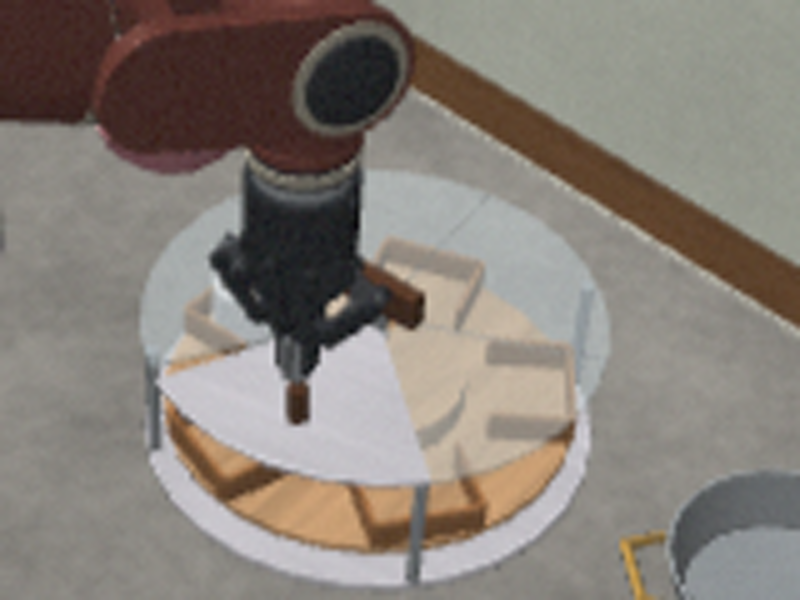

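The fingers are shut with the post visible in front of them at crop (297,402), so the grip missed. I'll triangulate the post from both first pictures.

Run:
```python
from h import *
for f,n,c in(("pics/top0.png","top",(279,208)),("pics/side0.png","side",(260,200))):
    im=cv2.imread(f);u,v=c;p=im[v-9:v+10,u-9:u+10].astype(int);g=p.sum(2)/3;m=g<150
    print(n);ys,xs=np.nonzero(m);w=(190-g[m]);print((xs*w).sum()/w.sum()+u-9,(ys*w).sum()/w.sum()+v-9,xs.min()+u-9,xs.max()+u-9,ys.min()+v-9,ys.max()+v-9)
    cc=get_calibration(n);print("cam",-cc['R'].T@cc['t'])
im=get_image("top");cr=cv2.resize(im[150:240,210:330],None,fx=5,fy=5,interpolation=cv2.INTER_CUBIC);cv2.imwrite("pics/t1.png",cr[:,:,::-1])
for z in(.119,.134,.149):
  for X in((.488,-.0667),(.478,-.0767),(.488,-.0567)):print(z,X,proj("side",[*X,z]),proj("top",[*X,z]))
```

```text
top
279.3202827623709 207.5 278 281 206 209
cam [0.38046858 0.02441818 1.37059793]
side
259.0900832221587 200.2057683755797 257 261 196 204
cam [-0.17308283 -0.75964826  1.07374649]
0.119 (0.488, -0.0667) [258.29376201 203.26396325] [278.47199736 208.33158573]
0.119 (0.478, -0.0767) [258.11092983 206.13218868] [281.30583234 211.22405184]
0.119 (0.488, -0.0567) [256.37600685 201.75136825] [275.62155212 208.28482185]
0.134 (0.488, -0.0667) [258.3865242  200.20841145] [278.78957333 207.96601543]
0.134 (0.478, -0.0767) [258.20299925 203.07512078] [281.65777762 210.89283012]
0.134 (0.488, -0.0567) [256.45377663 198.69641112] [275.90492694 207.91869778]
0.149 (0.488, -0.0667) [258.48071774 197.10571166] [279.11486145 207.59156745]
0.149 (0.478, -0.0767) [258.29650041 199.97051363] [282.01827887 210.55355623]
0.149 (0.488, -0.0567) [256.53274163 195.59450375] [276.19518322 207.54368275]
```

View pics/t1.png

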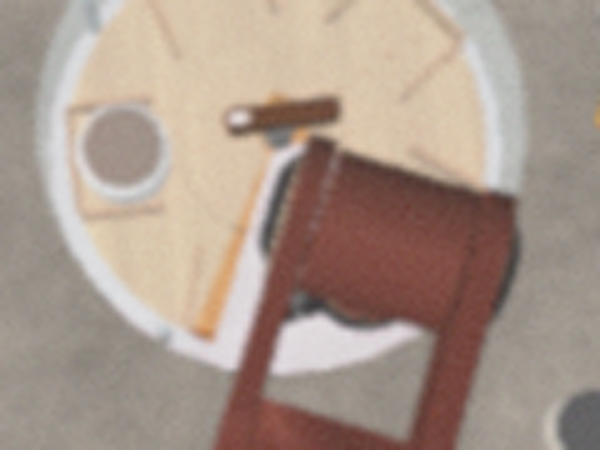

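Run:
```python
from h import *
print(proj("side",[.2714,.5623,.1965]),proj("side",[.2714,.5623,.2165]))
a=cv2.imread("pics/side0.png")[75:150,80:150];b=get_image("side")[150:225,225:295][:,:,::-1]
cv2.imwrite("pics/cmp.png",cv2.resize(np.hstack([a,b]),None,fx=5.5,fy=5.5,interpolation=cv2.INTER_CUBIC))
```

```text
[111.17617818 130.32889537] [109.95506764 126.05924012]
```

View pics/cmp.png

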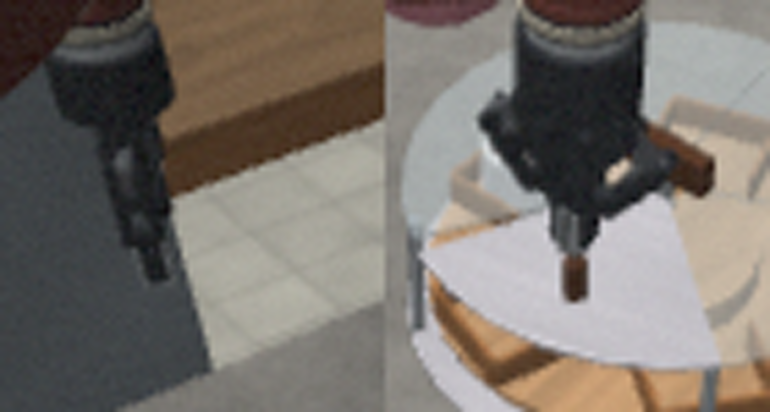

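The closed fingertips appear right above the post top, about 25 mm higher than the reported TCP. I'll probe gently downward with the fingers shut.

Request:
servo_tool --pt "0 0 0 2 0" --pt "0 0 0 0 0"

```text
t: 3.72
tool_pos: [0.4878, -0.0665, 0.1243]
tool_rot: [-3.089, -0.571, 0.001]
contact_force: [0.2, -0.4, -0.1]
opening: -0.0002
grip_force: 0.0
```

Request:
servo_tool --pt "0 0 0 2 0" --pt "0 0 0 0 0"

```text
t: 3.98
tool_pos: [0.4878, -0.0665, 0.1223]
tool_rot: [-3.089, -0.571, 0.001]
contact_force: [0.0, 0.4, -0.4]
opening: -0.0
grip_force: 0.0
```

Request:
servo_tool --pt "0 0 0 2 0" --pt "0 0 0 0 0"

```text
t: 4.22
tool_pos: [0.4878, -0.0665, 0.1204]
tool_rot: [-3.089, -0.571, 0.001]
contact_force: [-0.0, 0.0, -0.2]
opening: 0.0001
grip_force: 0.0
```

Request:
servo_tool --pt "0 0 0 2 0" --pt "0 0 0 0 0"

```text
t: 4.47
tool_pos: [0.4878, -0.0665, 0.1184]
tool_rot: [-3.089, -0.571, 0.001]
contact_force: [0.5, 0.4, 0.3]
opening: -0.0003
grip_force: 0.0
```

Request:
servo_tool --pt "0 0 0 2 0" --pt "0 0 0 0 0"

```text
t: 4.72
tool_pos: [0.4878, -0.0665, 0.1164]
tool_rot: [-3.089, -0.571, 0.001]
contact_force: [0.0, -0.4, 0.4]
opening: -0.0002
grip_force: 0.0
```

Request:
servo_tool --pt "0 0 0 2 0" --pt "0 0 0 0 0"

```text
t: 4.97
tool_pos: [0.4883, -0.0668, 0.1153]
tool_rot: [3.089, 0.571, 0.001]
contact_force: [-0.6, -0.7, 3.7]
opening: -0.0001
grip_force: 1.9
```

Request:
servo_tool --pt "0 0 0 2 0" --pt "0 0 0 0 0"

```text
t: 5.22
tool_pos: [0.4886, -0.0676, 0.1152]
tool_rot: [3.087, 0.571, 0.001]
contact_force: [-5.2, -0.8, 11.5]
opening: 0.0001
grip_force: 5.9
```

Run:
```python
from h import *
b=get_image("side")[165:225,225:295][:,:,::-1]
cv2.imwrite("pics/cmp2.png",cv2.resize(b,None,fx=8,fy=8,interpolation=cv2.INTER_CUBIC));print(get_obs()['tool_pos'],get_obs()['contact_force'])
```

```text
[ 0.48863971 -0.06759171  0.11524398] [-5.2892852  -1.23970676 11.04044194]
```

View pics/cmp2.png

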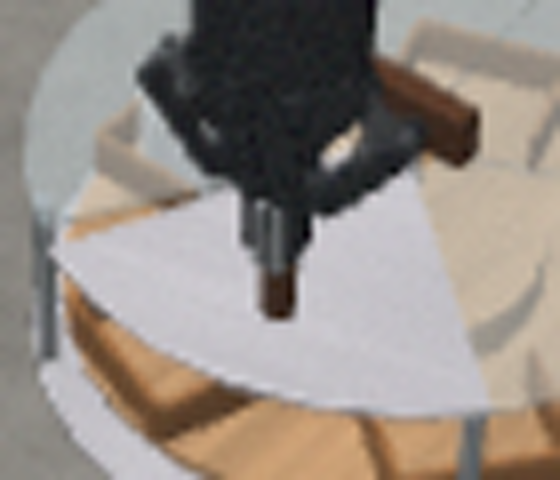

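The shut tips rest on the post top (149 mm) at a reported z of 0.1155, so the reported z is about 33 mm low. I'll open, go lower and grip.

Request:
servo_tool --pt "0 0 0 -9 0" --pt "1 0 0 -5 0" --pt "1 0 0 0 0" --pt "1 0 0 0 0" --pt "1 0 0 0 0" --pt "1 0 0 8 0" --pt "1 0 0 8 0" --pt "1 0 0 8 0" --pt "1 0 0 6 0"

```text
t: 6.4
tool_pos: [0.4876, -0.0665, 0.0956]
tool_rot: [-3.089, -0.571, 0.001]
contact_force: [-0.5, 0.3, 0.5]
opening: 0.0853
grip_force: 0.0
```

Request:
servo_tool --pt "0 0 0 0 0" --pt "0 0 0 0 0" --pt "0 0 0 0 0" --pt "0 0 0 0 0" --pt "0 0 0 0 0" --pt "0 0 0 0 0" --force 30

```text
t: 7.15
tool_pos: [0.4883, -0.0668, 0.0971]
tool_rot: [3.089, 0.571, 0.001]
contact_force: [0.4, 0.1, 3.1]
opening: 0.0145
grip_force: 29.4
```

Request:
servo_tool --pt "0 1.3 18.1 0 -8" --pt "0 1.3 18.1 0 -8" --pt "0 1.3 18.1 0 -8" --pt "0 0 0 0 0"

```text
t: 7.65
tool_pos: [0.518, -0.1129, 0.0971]
tool_rot: [2.903, 1.197, -0.0]
contact_force: [-2.2, -2.3, 5.4]
opening: 0.0145
grip_force: 30.6
```

Request:
servo_tool --pt "0 1.3 18.1 0 -8" --pt "0 1.3 18.1 0 -8" --pt "0 1.3 18.1 0 -8" --pt "0 1.3 18.1 0 -8" --pt "0 1.3 18.1 0 -8" --pt "0 0 0 0 0"

```text
t: 8.4
tool_pos: [0.5988, -0.1504, 0.0972]
tool_rot: [2.318, 2.117, -0.002]
contact_force: [-0.1, -5.5, 3.5]
opening: 0.0148
grip_force: 30.5
```

Request:
servo_tool --pt "0 0.6 9 0 -4" --pt "0 0 0 0 0"

```text
t: 8.65
tool_pos: [0.6002, -0.1502, 0.0969]
tool_rot: [-2.237, -2.189, 0.02]
contact_force: [-23.0, -4.5, 15.4]
opening: 0.0143
grip_force: 32.5
```

Request:
servo_tool --pt "0 0.6 9 0 -4" --pt "0 0 0 0 0"

```text
t: 8.9
tool_pos: [0.5996, -0.1496, 0.0965]
tool_rot: [-2.146, -2.251, 0.044]
contact_force: [-55.4, -3.4, 33.8]
opening: 0.0142
grip_force: 38.5
```

Stop reached: the post is at about -93°, so the opening faces about -165°. I'll release.

Request:
servo_tool --pt "0 -1 -16 0 7" --pt "0 0 0 0 0" --pt "1 0 0 0 0" --pt "1 0 0 0 0" --pt "1 0 0 0 0" --pt "1 0 0 -30 0" --pt "1 0 0 -40 0" --pt "1 0 0 -40 0" --pt "1 0 0 -40 0"

```text
t: 10.02
tool_pos: [0.6003, -0.1508, 0.2475]
tool_rot: [-2.298, -2.141, -0.0]
contact_force: [0.0, -0.5, 0.2]
opening: 0.0849
grip_force: 0.0
```

Run:
```python
from h import *
g=get_obs();print(g['tool_pos'],g['q'])
plan(.45,-.25,.24,0,n=6)
```

```text
[ 0.60028609 -0.15077621  0.24749767] [-3.66409280e-01  1.40827598e-02  1.56977880e+00  3.00379818e-04
  1.55819553e+00 -2.95408237e-01]
[1,-18.3,-23.8,1.2,-0.68],[1,-18.0,-24.0,1.2,-0.68],[1,-17.7,-24.2,1.2,-0.68],[1,-17.4,-24.4,1.2,-0.68],[1,-17.1,-24.6,1.2,-0.68],[1,-16.8,-24.9,1.2,-0.68],
```

Run:
```python
from h import *
plan(.607,-.020,.24,8.5,n=3)
plan(.607,-.020,.097,8.5,n=3,start=(.607,-.020,.24,8.5))
```

```text
[1,43.6,-0.9,2.5,-4.19],[1,43.6,2.3,2.5,-4.19],[1,43.3,5.5,2.5,-4.19],
[1,0.0,0.0,47.7,-0.00],[1,0.0,0.0,47.7,-0.00],[1,0.0,0.0,47.7,-0.00],
```

Request:
servo_tool --pt "1 43.6 -0.9 2.5 -4.2" --pt "1 43.6 2.3 2.5 -4.2" --pt "1 43.3 5.5 2.5 -4.2" --pt "1 0 0 0 0" --pt "1 0 0 45 0" --pt "1 0 0 50 0" --pt "1 0 0 48 0" --pt "0 0 0 0 0" --pt "0 0 0 0 0" --pt "0 0 0 0 0" --pt "0 0 0 0 0" --pt "0 0 0 0 0" --force 60

```text
t: 11.52
tool_pos: [0.6096, -0.0205, 0.0992]
tool_rot: [2.046, 2.377, 0.006]
contact_force: [4.7, 0.7, 6.0]
opening: 0.0147
grip_force: 62.7
```

Request:
servo_tool --pt "0 0 2.5 0 0" --pt "0 0 0 0 9.9" --pt "0 0 0 0 9.9" --pt "0 0 0 0 9.9" --pt "0 0 0 0 9.9" --pt "0 0 0 0 9.9" --pt "0 0 0 0 9.9" --pt "0 0 0 0 9.9" --pt "0 0 0 0 0"

```text
t: 12.65
tool_pos: [0.6111, -0.0203, 0.0982]
tool_rot: [3.034, 0.802, 0.006]
contact_force: [3.6, -2.0, -21.2]
opening: 0.0149
grip_force: 80.2
```

Request:
servo_tool --pt "0 0 0 0 9.9" --pt "0 0 0 0 9.9" --pt "0 0 0 0 9.9" --pt "0 0 0 0 9.9" --pt "0 0 0 0 9.9" --pt "0 0 0 0 0" --pt "0 0 0 0 0"

```text
t: 13.52
tool_pos: [0.6103, -0.0216, 0.0984]
tool_rot: [3.09, -0.543, 0.005]
contact_force: [-7.7, -3.7, 6.3]
opening: 0.0143
grip_force: 79.3
```

Request:
servo_tool --pt "1 0 0 0 0" --pt "1 0 0 0 0" --pt "1 0 0 0 0" --pt "1 0 0 -50 0" --pt "1 0 0 -50 0" --pt "1 0 0 -50 0" --pt "1 0 0 0 0"

```text
t: 14.4
tool_pos: [0.6118, -0.0201, 0.2522]
tool_rot: [-3.092, 0.552, -0.015]
contact_force: [-0.2, 0.1, -0.3]
opening: 0.0857
grip_force: 0.0
```

Run:
```python
from h import *
plan(.3974,-.2542,.22,-70)
```

```text
[1,-17.2,42.0,4.6,-5.75],[1,-21.3,40.0,4.6,-5.75],[1,-25.2,37.7,4.6,-5.75],[1,-28.8,35.0,4.6,-5.75],[1,-32.2,31.9,4.6,-5.75],[1,-35.2,28.5,4.6,-5.75],[1,-37.9,24.9,4.6,-5.75],
```

Request:
servo_tool --pt "1 -17.2 42 4.6 -5" --pt "1 -21 40.2 4.6 -5" --pt "1 -24.5 38.2 4.6 -5" --pt "1 -27.7 35.9 4.6 -5" --pt "1 -30.7 33.4 4.6 -5" --pt "1 -33.4 30.6 4.6 -5" --pt "1 -36 27.5 4.6 -5" --pt "1 0 0 0 0" --pt "1 0 0 0 0"

```text
t: 15.52
tool_pos: [0.3935, -0.2521, 0.2129]
tool_rot: [-3.114, -0.402, 0.001]
contact_force: [-0.7, 0.1, -0.5]
opening: 0.0856
grip_force: 0.0
```

Run:
```python
from h import *
im=save("top","pics/t2.png",150,110,230,160,3.4)
for u,v in((163,205),(355,200)):
    c,a,b=lid(im,u,v);print(np.round(c,1),a,b,ray("top",*c,.07).round(4))
g=get_obs();print(g['tool_pos'],g['q'],g['tool_rot']);plan(.3974,-.2542,.12,-75,n=2)
```

```text
[162.2 204.2] 160 [ 5  6 16 13] [0.5005 0.3542 0.07  ]
[355.9 199.1] 147 [ 7  6 14 14] [ 0.5308 -0.3532  0.07  ]
[ 0.39387293 -0.25195649  0.21326877] [-7.28809189e-01 -3.47084848e-01  1.94549745e+00  5.13366997e-04
  1.54435029e+00  5.84208482e-01] [-3.11432603e+00 -4.03619057e-01  5.92600673e-04]
[1,1.4,1.5,46.6,-0.12],[1,1.4,1.5,46.6,-0.12],
```

View pics/t2.png

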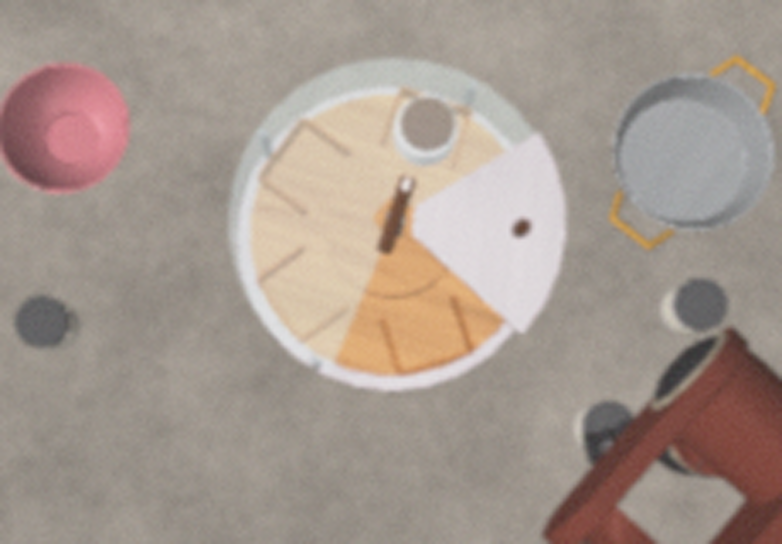

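Shutter is fully open and a bay stands in the opening at about (428,335). The salt cellar is at (427,125) and the knob's white end at (406,183). I'll check the detent and opening angles numerically.

Run:
```python
from h import *
f=lambda x,y,z:ray("top",150+x/3.4-.35,110+y/3.4-.35,z)[:2]
A=np.array([.610,-.0205]);an=lambda p:(np.degrees(np.arctan2(*(p-A)[::-1])).round(1),np.linalg.norm(p-A).round(4))
for n,q in dict(white=(406,184,.153),other=(388,250,.153),salt=(427,124,.094),post=(521,227,.149),shutL=(525,332,.119),shutR=(541,133,.119),hoodL=(338,359,.114),wallL_top=(383,322,.057),wallL_out=(402,372,.057),wallR_out=(470,350,.057),wallR_top=(453,298,.057)).items(): print(n,f(*q).round(4),an(f(*q)))
k=f(406,184,.153)-f(388,250,.153);print(np.degrees(np.arctan2(k[1],k[0])),(f(406,184,.153)+f(388,250,.153))/2)
```

```text
white [ 0.6395 -0.0305] (np.float64(-18.7), np.float64(0.0312))
other [ 0.5711 -0.013 ] (np.float64(169.1), np.float64(0.0396))
salt [ 0.7183 -0.0551] (np.float64(-17.7), np.float64(0.1137))
post [ 0.5977 -0.1483] (np.float64(-95.5), np.float64(0.1284))
shutL [ 0.4931 -0.1565] (np.float64(-130.7), np.float64(0.1793))
shutR [ 0.7039 -0.1738] (np.float64(-58.5), np.float64(0.1798))
hoodL [0.4624 0.0361] (np.float64(159.0), np.float64(0.1581))
wallL_top [ 0.507  -0.0115] (np.float64(175.0), np.float64(0.1034))
wallL_out [ 0.4532 -0.0327] (np.float64(-175.6), np.float64(0.1572))
wallR_out [ 0.4782 -0.1059] (np.float64(-147.1), np.float64(0.1571))
wallR_top [ 0.5345 -0.0872] (np.float64(-138.5), np.float64(0.1008))
-14.370430067994313 [ 0.60531843 -0.021753  ]
```

Request:
servo_tool --pt "1 1.4 1.5 46 0" --pt "1 1.4 1.5 46 0" --pt "1 0 0 0 0"

```text
t: 15.95
tool_pos: [0.3953, -0.2518, 0.1177]
tool_rot: [-3.108, -0.405, 0.009]
contact_force: [-0.9, -0.0, -0.2]
opening: 0.0855
grip_force: 0.0
```

Request:
servo_tool --pt "1 1.4 2.9 40 0" --pt "1 0 0 40 0" --pt "1 0 0 25 0" --pt "1 0 0 0 0"

```text
t: 16.45
tool_pos: [0.3993, -0.2567, 0.0169]
tool_rot: [-3.114, -0.405, 0.002]
contact_force: [-0.5, -0.6, 0.1]
opening: 0.0851
grip_force: 0.0
```

Run:
```python
from h import *
print(get_obs()['tool_pos'],get_obs()['contact_force'],proj("side",[.3974,-.2542,.04]))
im=save("side","pics/s3.png",240,200,100,80,6)
```

```text
[ 0.39932312 -0.25670101  0.01694047] [-0.47603563 -0.55779789  0.10840748] [276.01523295 263.81572432]
```

View pics/s3.png

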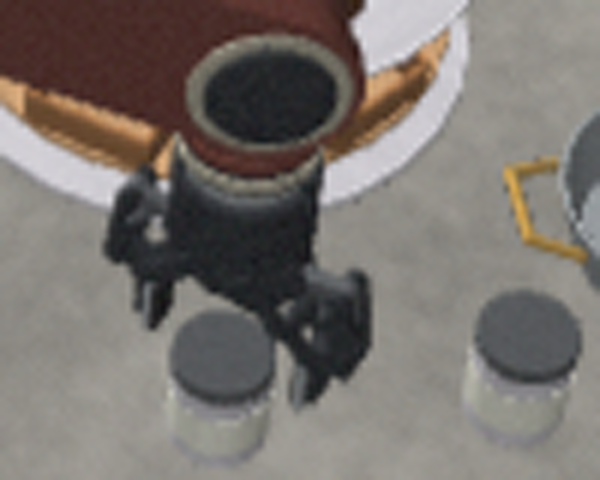

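Tips at (155,325) and (305,405) straddle the lid at (222,352), with the tips near lid height. I'll go 20 mm lower and close.

Request:
servo_tool --pt "1 0 0 10 0" --pt "1 0 0 10 0" --pt "0.3 0 0 0 0" --pt "0.3 0 0 0 0" --pt "0.3 0 0 0 0" --pt "0.3 0 0 0 0" --pt "0.3 0 0 0 0" --force 40

```text
t: 17.38
tool_pos: [0.3993, -0.2576, -0.0028]
tool_rot: [3.115, 0.403, 0.001]
contact_force: [-0.1, -0.5, 1.2]
opening: 0.0552
grip_force: 42.6
```

Request:
servo_tool --pt "0.3 0 0 -20 0" --pt "0.3 0 0 -40 0" --pt "0.3 0 0 -50 0" --pt "0.3 0 0 -50 0" --pt "0.3 0 0 0 0"

```text
t: 18.0
tool_pos: [0.4015, -0.2595, 0.1621]
tool_rot: [3.108, 0.402, 0.01]
contact_force: [0.5, 0.7, -1.8]
opening: 0.0553
grip_force: 42.9
```

Run:
```python
from h import *
plan(.500,-.0546,.157,-75,jaw=.3,n=6)
```

```text
[0.3,24.6,-28.8,0.9,-0.04],[0.3,24.6,-28.8,0.9,-0.04],[0.3,24.6,-28.8,0.9,-0.04],[0.3,24.6,-28.8,0.9,-0.04],[0.3,24.7,-28.8,0.9,-0.04],[0.3,24.7,-28.8,0.9,-0.04],
```

Request:
servo_tool --pt "0.3 24.6 -28.8 0 0" --pt "0.3 24.6 -28.8 0 0" --pt "0.3 24.6 -28.8 0 0" --pt "0.3 24.6 -28.8 0 0" --pt "0.3 24.7 -28.8 0 0" --pt "0.3 24.7 -28.8 0 0" --pt "0.3 0 0 0 0" --pt "0.3 0 0 0 0"

```text
t: 19.0
tool_pos: [0.4971, -0.0528, 0.1554]
tool_rot: [-3.115, -0.404, 0.004]
contact_force: [-0.0, 1.1, -2.5]
opening: 0.0557
grip_force: 43.3
```

Run:
```python
from h import *
plan(.500,-.0546,.0360,-75,jaw=.3,n=4);print(get_obs()['tool_rot'])
```

```text
[0.3,0.6,0.6,29.8,-0.06],[0.3,0.6,0.6,29.8,-0.06],[0.3,0.6,0.6,29.8,-0.06],[0.3,0.6,0.6,29.8,-0.06],
[-3.11507928 -0.40355861  0.00425577]
```

Request:
servo_tool --pt "0.3 0.6 0.6 30 0" --pt "0.3 0.6 0.6 30 0" --pt "0.3 0.6 0.6 30 0" --pt "0.3 0.6 0.6 25 0" --pt "0.3 0 0 4 0" --pt "0.3 0 0 0 0"

```text
t: 19.75
tool_pos: [0.5009, -0.0551, 0.0382]
tool_rot: [3.116, 0.402, -0.0]
contact_force: [0.7, 0.6, -1.2]
opening: 0.0553
grip_force: 43.3
```

Request:
servo_tool --pt "0.3 0 0 3 0" --pt "0.3 0 0 2 0" --pt "0.3 0 0 0 0"

```text
t: 20.12
tool_pos: [0.5012, -0.0544, 0.0332]
tool_rot: [3.115, 0.403, 0.001]
contact_force: [1.1, -1.1, -1.6]
opening: 0.0551
grip_force: 43.3
```

Request:
servo_tool --pt "0.3 0 0 2 0" --pt "0.3 0 0 2 0" --pt "0.3 0 0 0 0"

```text
t: 20.5
tool_pos: [0.5012, -0.0544, 0.0291]
tool_rot: [3.115, 0.403, 0.0]
contact_force: [-0.5, -0.9, -0.4]
opening: 0.0549
grip_force: 43.3
```

Request:
servo_tool --pt "1 0 0 0 0" --pt "1 0 0 0 0" --pt "1 0 0 0 0" --pt "1 0 0 -30 0" --pt "1 0 0 -50 0" --pt "1 0 0 -60 0" --pt "1 0 0 -60 0" --pt "1 0 0 0 0"

```text
t: 21.5
tool_pos: [0.5046, -0.0554, 0.2365]
tool_rot: [3.11, 0.402, 0.019]
contact_force: [-0.5, -0.5, 0.2]
opening: 0.0854
grip_force: 0.0
```

Run:
```python
from h import *
im=get_image("top")
for u,v in((163,205),(355,200)):
    c,a,b=lid(im,u,v);print(np.round(c,1),a,b,ray("top",*c,.07).round(4))
print(get_obs()['tool_pos']);plan(.6105,-.021,.24,-108,n=4)
```

```text
[162.4 204.2] 159 [ 5  6 16 13] [0.5005 0.3536 0.07  ]
[355.8 199.1] 146 [ 7  6 14 14] [ 0.5308 -0.3527  0.07  ]
[ 0.50291663 -0.0549978   0.23261466]
[1,28.2,-1.4,-1.8,8.19],[1,27.7,-5.4,-1.8,8.19],[1,26.6,-9.3,-1.8,8.19],[1,25.1,-13.0,-1.8,8.19],
```

Request:
servo_tool --pt "1 28.2 -1.4 0 8.2" --pt "1 27.7 -5.4 0 8.2" --pt "1 26.6 -9.3 0 8.2" --pt "1 25.1 -13 0 8.2" --pt "1 0 0 0 0" --pt "1 0 0 40 0" --pt "1 0 0 50 0" --pt "1 0 0 45 0" --pt "1 0 0 0 0" --pt "0 0 0 0 0" --pt "0 0 0 0 0" --pt "0 0 0 0 0" --force 60

```text
t: 23.05
tool_pos: [0.61, -0.0205, 0.0962]
tool_rot: [3.103, -0.493, 0.006]
contact_force: [1.6, -0.4, 0.7]
opening: 0.0324
grip_force: 0.0
```

Request:
servo_tool --pt "0 0 0 0 0" --pt "0 0 0 0 0" --pt "0 0 0 0 -9" --pt "0 0 0 0 -9" --pt "0 0 0 0 -9" --pt "0 0 0 0 -9" --pt "0 0 0 0 0"

```text
t: 23.92
tool_pos: [0.6091, -0.0216, 0.0956]
tool_rot: [3.101, 0.491, 0.001]
contact_force: [-3.3, -3.9, 6.5]
opening: 0.0147
grip_force: 60.9
```

Request:
servo_tool --pt "0 0 0 0 -9" --pt "0 0 0 0 -9" --pt "0 0 0 0 -9" --pt "0 0 0 0 -9" --pt "0 0 0 0 0" --pt "0 0 0 0 0"

```text
t: 24.68
tool_pos: [0.6093, -0.0218, 0.0956]
tool_rot: [2.797, 1.423, 0.0]
contact_force: [-3.5, -5.4, 5.7]
opening: 0.0149
grip_force: 60.8
```

Request:
servo_tool --pt "1 0 0 0 0" --pt "1 0 0 0 0" --pt "1 0 0 0 0" --pt "1 0 0 -50 0" --pt "1 0 0 -50 0" --pt "1 0 0 -45 0" --pt "1 0 0 0 0"

```text
t: 25.55
tool_pos: [0.6113, -0.0204, 0.2448]
tool_rot: [2.795, 1.423, 0.013]
contact_force: [0.5, 0.1, -0.4]
opening: 0.0856
grip_force: 0.0
```

Run:
```python
from h import *
im=get_image("top")
for u,v in((163,205),(355,200)):
    c,a,b=lid(im,u,v);print(np.round(c,1),a,b,ray("top",*c,.07).round(4))
print(get_obs()['tool_pos']);plan(.5315,-.354,.22,-75)
```

```text
[162.4 204. ] 145 [ 5  6 16 13] [0.5011 0.3535 0.07  ]
[352.  192.1] 107 [ 4  0 13 12] [ 0.5563 -0.3396  0.07  ]
[ 0.60983841 -0.02024533  0.24140538]
[1,-45.1,19.0,3.1,5.57],[1,-43.1,23.3,3.1,5.57],[1,-40.6,27.4,3.1,5.57],[1,-37.8,31.2,3.1,5.57],[1,-34.6,34.7,3.1,5.57],[1,-31.0,37.9,3.1,5.57],[1,-27.2,40.7,3.1,5.57],
```

Run:
```python
from h import *
im=get_image("top")
for u,v in((352,191),(352,188)):
    c,a,b=lid(im,u,v,11);print(np.round(c,1),a,b,ray("top",*c,.07).round(4))
b=im[120:250,220:400];c2=get_image("side")[190:290,250:400]
cv2.imwrite("pics/t4.png",np.hstack([cv2.resize(b,(432,312),interpolation=cv2.INTER_CUBIC),cv2.resize(c2,(360,312),interpolation=cv2.INTER_CUBIC)])[:,:,::-1])
```

```text
[352.  191.6] 116 [ 5  6 13 13] [ 0.5581 -0.3393  0.07  ]
[352.  191.6] 116 [ 5  9 13 13] [ 0.5581 -0.3393  0.07  ]
```

View pics/t4.png

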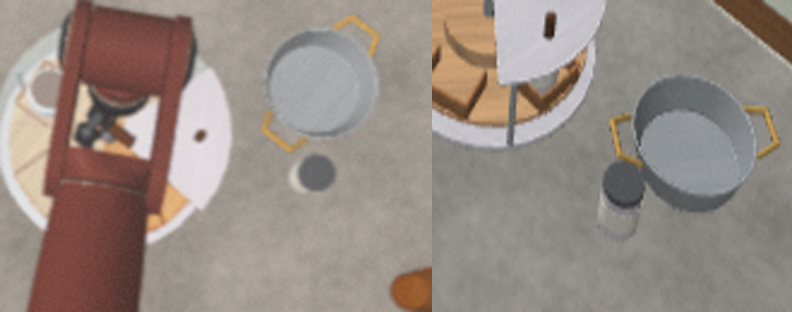

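The tin was knocked to about (0.558,-0.339), beside the pan's handle but upright. With yaw -75° the fingers stay clear of the pan.

Run:
```python
from h import *
print(get_obs()['tool_pos'], ray("top",341,182.5,.04));plan(.558,-.339,.20,-75)
```

```text
[ 0.60798994 -0.02002335  0.23735818] [ 0.59615988 -0.30714181  0.04      ]
[1,-41.0,21.0,5.3,5.57],[1,-38.8,24.9,5.3,5.57],[1,-36.2,28.6,5.3,5.57],[1,-33.3,31.9,5.3,5.57],[1,-30.0,35.0,5.3,5.57],[1,-26.5,37.8,5.3,5.57],[1,-22.7,40.2,5.3,5.57],
```

Request:
servo_tool --pt "1 -41 21 5 5.57" --pt "1 -38.8 24.9 5 5.57" --pt "1 -36.2 28.6 5 5.57" --pt "1 -33.3 31.9 5 5.57" --pt "1 -30 35 5 5.57" --pt "1 -26.5 37.8 5 5.57" --pt "1 -22.7 40.2 5 5.57" --pt "1 0 0 0 0" --pt "1 0 0 0 0" --pt "1 0 0 0 0"

```text
t: 26.95
tool_pos: [0.5587, -0.3378, 0.2033]
tool_rot: [-3.114, -0.412, 0.001]
contact_force: [0.3, -0.3, 0.3]
opening: 0.0852
grip_force: 0.0
```

Run:
```python
from h import *
im=get_image("top");g=im[175:210,335:375].mean(2)
c,a,b=lid(im,352,191,11);print(c,a,ray("top",*c,.07))
g=get_obs();print(g['tool_pos'],g['tool_rot']);plan(.558,-.339,.08,-75,n=3)
```

```text
[355.43417367 191.66666667] 357 [ 0.55812984 -0.35205961  0.07      ]
[ 0.55884956 -0.33791412  0.20371885] [-3.11411610e+00 -4.11827399e-01  2.15117664e-04]
[1,-0.4,0.3,41.2,0.02],[1,-0.4,0.3,41.2,0.02],[1,-0.4,0.3,41.2,0.02],
```

Request:
servo_tool --pt "1 -0.4 0.8 41 0" --pt "1 0 0 41 0" --pt "1 0 0 41 0" --pt "1 0 0 40 0" --pt "1 0 0 30 0" --pt "1 0 0 13 0" --pt "1 0 0 0 0" --pt "0.3 0 0 0 0" --pt "0.3 0 0 0 0" --pt "0.3 0 0 0 0" --pt "0.3 0 0 0 0" --pt "0.3 0 0 0 0" --force 40

```text
t: 28.5
tool_pos: [0.5598, -0.341, 0.0003]
tool_rot: [3.113, 0.409, 0.004]
contact_force: [-0.3, 0.6, 5.9]
opening: 0.055
grip_force: 43.2
```

Request:
servo_tool --pt "0.3 0 0 -20 0" --pt "0.3 0 0 -40 0" --pt "0.3 0 0 -50 0" --pt "0.3 0 0 -50 0" --pt "0.3 0 0 0 0" --pt "0.3 0 0 0 0"

```text
t: 29.25
tool_pos: [0.5578, -0.3397, 0.1573]
tool_rot: [-3.114, -0.409, 0.001]
contact_force: [-0.1, 0.3, -2.8]
opening: 0.0551
grip_force: 42.9
```

Run:
```python
from h import *
im=save("top","pics/t5.png",205,120,120,110,5.4)
c,a,b=lid(im,162,204);print(c,ray("top",*c,.07))
print(get_obs()['tool_pos']);plan(.501,-.055,.16,-75,jaw=.3,n=7)
```

```text
[162.6        204.01428571] [0.50105657 0.35291041 0.07      ]
[ 0.55720617 -0.33925162  0.15587769]
[0.3,2.7,-41.3,-0.6,-0.01],[0.3,2.7,-41.3,-0.6,-0.01],[0.3,2.7,-41.3,-0.6,-0.01],[0.3,2.7,-41.3,-0.6,-0.01],[0.3,2.7,-41.3,-0.6,-0.01],[0.3,2.7,-41.3,-0.6,-0.01],[0.3,2.7,-41.3,-0.6,-0.01],
```

View pics/t5.png

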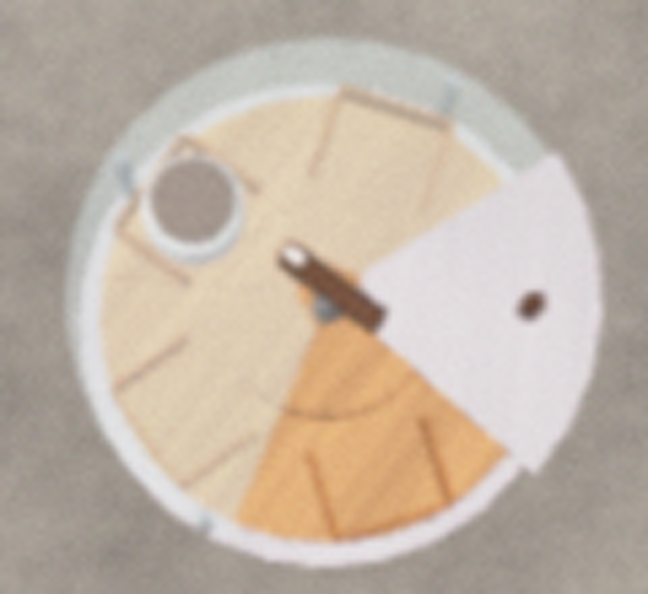

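Salt is at (193,203) and an empty bay is centred in the opening at about (385,470). Next I carry the tin in.

Request:
servo_tool --pt "0.3 2.7 -41.3 -1 0" --pt "0.3 2.7 -41.3 -1 0" --pt "0.3 2.7 -41.3 0 0" --pt "0.3 2.7 -41.3 0 0" --pt "0.3 2.7 -41.3 0 0" --pt "0.3 2.7 -41.3 0 0" --pt "0.3 2.7 -41.3 0 0" --pt "0.3 0 0 0 0" --pt "0.3 0 0 0 0" --pt "0.3 0 0 0 0"

```text
t: 30.55
tool_pos: [0.5017, -0.0567, 0.1591]
tool_rot: [-3.115, -0.407, 0.002]
contact_force: [-0.0, 1.0, -1.0]
opening: 0.0548
grip_force: 43.4
```

Run:
```python
from h import *
print(get_obs()['tool_pos']);plan(.500,-.055,.033,-75,jaw=.3,n=4)
```

```text
[ 0.50174601 -0.05667214  0.15914459]
[0.3,-0.3,-0.5,31.5,-0.03],[0.3,-0.3,-0.5,31.5,-0.03],[0.3,-0.3,-0.5,31.5,-0.03],[0.3,-0.3,-0.5,31.5,-0.03],
```

Request:
servo_tool --pt "0.3 -0.3 -0.5 31 0" --pt "0.3 -0.3 -0.5 31 0" --pt "0.3 -0.3 -0.5 31 0" --pt "0.3 -0.3 -0.5 25 0" --pt "0.3 0 0 4 0" --pt "0.3 0 0 3 0" --pt "0.3 0 0 2 0" --pt "0.3 0 0 0 0"

```text
t: 31.55
tool_pos: [0.501, -0.0545, 0.0338]
tool_rot: [3.114, 0.409, 0.002]
contact_force: [-0.2, -0.1, -1.8]
opening: 0.0552
grip_force: 43.4
```

Request:
servo_tool --pt "0.3 0 0 1.5 0" --pt "0.3 0 0 0 0" --pt "1 0 0 0 0" --pt "1 0 0 0 0" --pt "1 0 0 0 0" --pt "1 0 0 -30 0" --pt "1 0 0 -50 0" --pt "1 0 0 -60 0" --pt "1 0 0 -60 0" --pt "1 0 0 0 0" --pt "1 0 0 0 0"

```text
t: 32.92
tool_pos: [0.5001, -0.0542, 0.231]
tool_rot: [-3.115, -0.409, 0.0]
contact_force: [-0.3, -0.2, -1.1]
opening: 0.0855
grip_force: 0.0
```

Run:
```python
from h import *
im=get_image("top")
c,a,b=lid(im,162,204);print(c,ray("top",*c,.07))
print(get_obs()['tool_pos']);plan(.6095,-.021,.235,-36,n=4)
```

```text
[162.35185185 204.05555556] [0.50089044 0.35380916 0.07      ]
[ 0.49952873 -0.05405695  0.22974561]
[1,28.7,-0.9,-1.3,-9.76],[1,28.4,4.0,-1.3,-9.76],[1,27.3,8.8,-1.3,-9.76],[1,25.5,13.3,-1.3,-9.76],
```

Request:
servo_tool --pt "1 28.7 -0.9 -1 -9.76" --pt "1 28.4 4 -1 -9.76" --pt "1 27.3 8.8 -1 -9.76" --pt "1 25.5 13.3 -1 -9.76" --pt "1 0 0 0 0" --pt "1 0 0 45 0" --pt "1 0 0 50 0" --pt "1 0 0 43 0" --pt "1 0 0 0 0" --pt "0 0 0 0 0" --pt "0 0 0 0 0" --pt "0 0 0 0 0" --force 60

```text
t: 34.48
tool_pos: [0.6116, -0.0215, 0.0997]
tool_rot: [2.797, 1.425, 0.004]
contact_force: [-0.0, 0.7, 0.1]
opening: 0.0321
grip_force: 0.0
```

Request:
servo_tool --pt "0 0 0 0 0" --pt "0 0 0 0 0" --pt "0 0 0 0 -9" --pt "0 0 0 0 -9" --pt "0 0 0 0 -9" --pt "0 0 0 0 -9" --pt "0 0 0 0 0"

```text
t: 35.35
tool_pos: [0.6094, -0.0205, 0.099]
tool_rot: [-2.219, -2.221, 0.001]
contact_force: [-6.8, 2.2, 6.2]
opening: 0.0146
grip_force: 62.6
```

Request:
servo_tool --pt "0 0 0 0 -9" --pt "0 0 0 0 -9" --pt "0 0 0 0 -9" --pt "0 0 0 0 -9" --pt "0 0 0 0 0" --pt "0 0 0 0 0"

```text
t: 36.1
tool_pos: [0.6088, -0.0206, 0.099]
tool_rot: [-1.424, -2.796, 0.001]
contact_force: [-10.3, 1.7, 8.5]
opening: 0.0146
grip_force: 62.8
```

Request:
servo_tool --pt "1 0 0 0 0" --pt "1 0 0 0 0" --pt "1 0 0 0 0" --pt "1 0 0 -50 0" --pt "1 0 0 -50 0" --pt "1 0 0 -35 0" --pt "1 0 0 0 0" --pt "1 0 0 0 0"

```text
t: 37.1
tool_pos: [0.6098, -0.0213, 0.2311]
tool_rot: [-1.426, -2.798, 0.001]
contact_force: [0.3, -0.1, -0.7]
opening: 0.0856
grip_force: 0.0
```

Run:
```python
from h import *
im=get_image("top")
c,a,b=lid(im,162,204);print(c,a,b,ray("top",*c,.07))
print(get_obs()['tool_pos']);plan(.501,.3535,.20,-75)
```

```text
[162.48648649 204.02702703] 148 [ 7  7 15 13] [0.50100306 0.35332263 0.07      ]
[ 0.609361   -0.02118894  0.23014949]
[1,33.3,12.0,2.7,10.09],[1,34.9,6.0,2.7,10.09],[1,35.5,-0.2,2.7,10.09],[1,34.9,-6.4,2.7,10.09],[1,33.2,-12.4,2.7,10.09],[1,30.5,-18.0,2.7,10.09],[1,26.9,-23.1,2.7,10.09],[1,22.4,-27.5,2.7,10.09],[1,17.3,-31.0,2.7,10.09],[1,11.6,-33.5,2.7,10.09],[1,5.5,-35.0,2.7,10.09],
```

Request:
servo_tool --pt "1 33.3 12 2.5 10.1" --pt "1 34.9 6 2.5 10.1" --pt "1 35.5 -0.2 2.5 10.1" --pt "1 34.9 -6.4 2.5 10.1" --pt "1 33.2 -12.4 2.5 10.1" --pt "1 30.5 -18 2.5 10.1" --pt "1 26.9 -23.1 2.5 10.1" --pt "1 22.4 -27.5 2.5 10.1" --pt "1 17.3 -31 2.5 10.1" --pt "1 11.6 -33.5 2.5 10.1" --pt "1 5.5 -35 2.5 10.1" --pt "1 0 0 0 0"

```text
t: 38.65
tool_pos: [0.5003, 0.3544, 0.2019]
tool_rot: [3.113, 0.413, -0.007]
contact_force: [-0.3, -0.7, -0.4]
opening: 0.0853
grip_force: 0.0
```

Run:
```python
from h import *
im=save("side","pics/s6.png",130,100,200,150,4);g=get_obs()
print(g['tool_pos'],g['q']);plan(.501,.3535,.0,-75,n=5)
```

```text
[0.50097447 0.35339891 0.20241195] [ 4.93274229e-01  2.49755542e-02  1.63336342e+00 -4.75329863e-04
  1.48726117e+00  1.80068999e+00]
[1,0.0,-0.0,40.5,0.02],[1,0.0,-0.0,40.5,0.02],[1,0.0,-0.0,40.5,0.02],[1,0.0,-0.0,40.5,0.02],[1,0.0,-0.0,40.5,0.02],
```

View pics/s6.png

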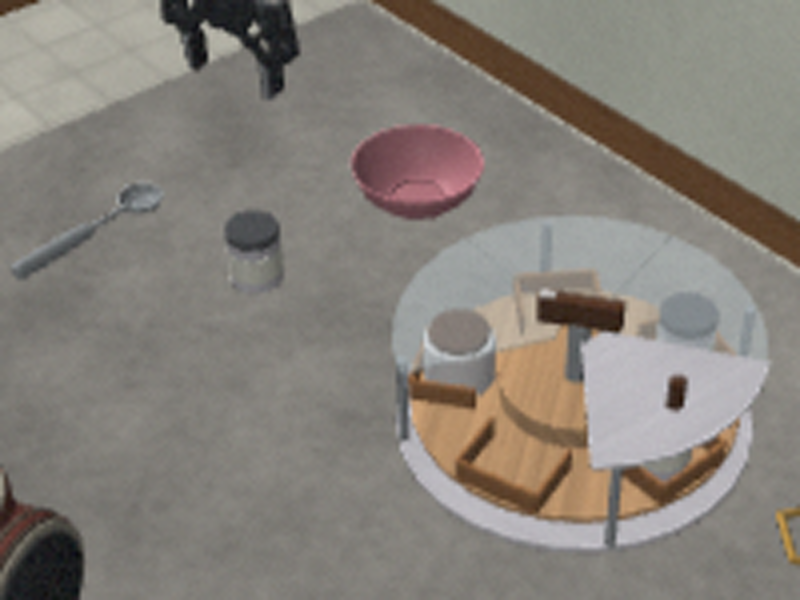

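Both loaded tins stand upright, an empty bay (515,460) is at the opening, and the last tin stands undisturbed under the gripper.

Request:
servo_tool --pt "1 0 0 41 0" --pt "1 0 0 41 0" --pt "1 0 0 41 0" --pt "1 0 0 40 0" --pt "1 0 0 26 0" --pt "1 0 0 13 0" --pt "1 0 0 0 0" --pt "0.3 0 0 0 0" --pt "0.3 0 0 0 0" --pt "0.3 0 0 0 0" --pt "0.3 0 0 0 0" --pt "0.3 0 0 0 0" --force 40

```text
t: 40.2
tool_pos: [0.5038, 0.3543, 0.0051]
tool_rot: [-3.114, -0.407, -0.005]
contact_force: [-0.1, -0.0, 6.2]
opening: 0.0552
grip_force: 43.0
```

Request:
servo_tool --pt "0.3 0 0 -20 0" --pt "0.3 0 0 -40 0" --pt "0.3 0 0 -50 0" --pt "0.3 0 0 -50 0" --pt "0.3 0 0 0 0" --pt "0.3 0 0 0 0"

```text
t: 40.95
tool_pos: [0.5015, 0.353, 0.1622]
tool_rot: [3.114, 0.407, -0.002]
contact_force: [-0.5, 1.2, -3.2]
opening: 0.0545
grip_force: 43.0
```

Run:
```python
from h import *
print(get_obs()['tool_pos']);plan(.500,-.055,.16,-75,jaw=.3,n=10)
```

```text
[0.50153574 0.35297939 0.16221093]
[0.3,-10.6,39.4,0.2,-0.01],[0.3,-10.6,39.4,0.2,-0.01],[0.3,-10.7,39.4,0.2,-0.01],[0.3,-10.7,39.4,0.2,-0.01],[0.3,-10.7,39.4,0.2,-0.01],[0.3,-10.7,39.4,0.2,-0.01],[0.3,-10.7,39.4,0.2,-0.01],[0.3,-10.7,39.4,0.2,-0.01],[0.3,-10.7,39.4,0.2,-0.01],[0.3,-10.7,39.4,0.2,-0.01],
```

Request:
servo_tool --pt "0.3 -10.7 39.4 0 0" --pt "0.3 -10.7 39.4 0 0" --pt "0.3 -10.7 39.4 0 0" --pt "0.3 -10.7 39.4 0 0" --pt "0.3 -10.7 39.4 0 0" --pt "0.3 -10.7 39.4 0 0" --pt "0.3 -10.7 39.4 0 0" --pt "0.3 -10.7 39.4 0 0" --pt "0.3 -10.7 39.4 0 0" --pt "0.3 -10.7 39.4 0 0" --pt "0.3 0 0 0 0" --pt "0.3 0 0 0 0"

```text
t: 42.45
tool_pos: [0.4989, -0.0543, 0.1609]
tool_rot: [-3.113, -0.407, 0.005]
contact_force: [0.6, 0.5, -2.5]
opening: 0.0547
grip_force: 43.5
```

Run:
```python
from h import *
print(get_obs()['tool_pos']);plan(.500,-.055,.040,-75,jaw=.3,n=4)
```

```text
[ 0.49892304 -0.05431081  0.16087435]
[0.3,0.2,0.2,30.2,-0.03],[0.3,0.2,0.2,30.2,-0.03],[0.3,0.2,0.2,30.2,-0.03],[0.3,0.2,0.2,30.2,-0.03],
```

Request:
servo_tool --pt "0.3 0.2 0.2 31 0" --pt "0.3 0.2 0.2 31 0" --pt "0.3 0.2 0.2 31 0" --pt "0.3 0 0 24 0" --pt "0.3 0 0 4 0" --pt "0.3 0 0 2 0" --pt "0.3 0 0 1 0" --pt "0.3 0 0 0 0"

```text
t: 43.45
tool_pos: [0.5016, -0.0554, 0.0399]
tool_rot: [3.114, 0.407, 0.003]
contact_force: [-0.1, 0.6, -1.6]
opening: 0.0547
grip_force: 43.5
```

Request:
servo_tool --pt "0.3 0 0 1.5 0" --pt "0.3 0 0 0 0"

```text
t: 43.7
tool_pos: [0.5009, -0.0554, 0.0375]
tool_rot: [3.115, 0.407, 0.0]
contact_force: [-0.0, -0.6, -1.9]
opening: 0.055
grip_force: 43.5
```

Request:
servo_tool --pt "0.3 0 0 1.5 0" --pt "0.3 0 0 0 0"

```text
t: 43.95
tool_pos: [0.5012, -0.0556, 0.0371]
tool_rot: [3.115, 0.407, 0.0]
contact_force: [-3.1, -0.3, 6.3]
opening: 0.0552
grip_force: 44.2
```

Request:
servo_tool --pt "0.3 0 0 1.5 0" --pt "0.3 0 0 0 0"

```text
t: 44.2
tool_pos: [0.5017, -0.0561, 0.0371]
tool_rot: [3.113, 0.408, 0.0]
contact_force: [-7.4, -0.3, 13.2]
opening: 0.0549
grip_force: 45.0
```

Request:
servo_tool --pt "0.3 0 0 -2 0" --pt "1 0 0 0 0" --pt "1 0 0 0 0" --pt "1 0 0 0 0" --pt "1 0 0 -30 0" --pt "1 0 0 -50 0" --pt "1 0 0 -60 0" --pt "1 0 0 -55 0" --pt "1 0 0 0 0" --pt "1 0 0 0 0"

```text
t: 45.45
tool_pos: [0.5006, -0.0552, 0.2307]
tool_rot: [-3.115, -0.407, 0.001]
contact_force: [-0.0, 0.2, -0.1]
opening: 0.0854
grip_force: 0.0
```

Run:
```python
from h import *
get_image("top");print(get_obs()['tool_pos']);plan(.6095,-.021,.235,-144,n=7)
```

```text
[ 0.5000336  -0.0550619   0.22949077]
[1,16.4,-0.7,-0.8,9.84],[1,16.0,-3.5,-0.8,9.84],[1,15.2,-6.2,-0.8,9.84],[1,13.9,-8.7,-0.8,9.84],[1,12.2,-10.9,-0.8,9.84],[1,10.2,-12.8,-0.8,9.84],[1,7.8,-14.4,-0.8,9.84],
```

Request:
servo_tool --pt "1 16.4 -0.7 -1 9.84" --pt "1 16 -3.5 -1 9.84" --pt "1 15.2 -6.2 0 9.84" --pt "1 13.9 -8.7 0 9.84" --pt "1 12.2 -10.9 0 9.84" --pt "1 10.2 -12.8 0 9.84" --pt "1 7.8 -14.4 0 9.84" --pt "1 0 0 0 0" --pt "1 0 0 45 0" --pt "1 0 0 50 0" --pt "1 0 0 38 0" --pt "1 0 0 0 0"

```text
t: 47.0
tool_pos: [0.6059, -0.0207, 0.095]
tool_rot: [2.798, -1.421, -0.016]
contact_force: [0.0, 0.6, 0.8]
opening: 0.0856
grip_force: 0.0
```

Request:
servo_tool --pt "0 0 0 0 0" --pt "0 0 0 0 0" --pt "0 0 0 0 0" --pt "0 0 0 0 0" --pt "0 0 0 0 0" --pt "0 0 0 0 -9" --pt "0 0 0 0 -9" --pt "0 0 0 0 -9" --pt "0 0 0 0 -9" --pt "0 0 0 0 0" --force 60

```text
t: 48.25
tool_pos: [0.6102, -0.0217, 0.102]
tool_rot: [3.102, -0.49, -0.001]
contact_force: [-4.1, -0.8, 4.7]
opening: 0.0149
grip_force: 61.6
```

Request:
servo_tool --pt "0 0 0 0 -9" --pt "0 0 0 0 -9" --pt "0 0 0 0 -9" --pt "0 0 0 0 -9" --pt "0 0 0 0 0" --pt "0 0 0 0 0"

```text
t: 49.0
tool_pos: [0.6102, -0.0212, 0.102]
tool_rot: [3.102, 0.492, -0.001]
contact_force: [-4.2, 0.4, 6.4]
opening: 0.0146
grip_force: 61.7
```

Request:
servo_tool --pt "1 0 0 0 0" --pt "1 0 0 0 0" --pt "1 0 0 0 0" --pt "1 0 0 -50 0" --pt "1 0 0 -50 0" --pt "1 0 0 -35 0" --pt "1 0 0 0 0" --pt "1 0 0 0 0"

```text
t: 50.0
tool_pos: [0.6098, -0.021, 0.2341]
tool_rot: [-3.102, -0.492, 0.003]
contact_force: [0.5, 1.0, -0.7]
opening: 0.0858
grip_force: 0.0
```

Run:
```python
from h import *
get_image("top");print(get_obs()['tool_pos']);plan(.601,-.150,.22,-3,n=7)
```

```text
[ 0.60941635 -0.02097514  0.2331334 ]
[1,-6.8,17.2,1.9,-9.85],[1,-9.7,15.7,1.9,-9.85],[1,-12.2,13.8,1.9,-9.85],[1,-14.4,11.5,1.9,-9.85],[1,-16.2,8.9,1.9,-9.85],[1,-17.5,6.0,1.9,-9.85],[1,-18.2,2.9,1.9,-9.85],
```

Request:
servo_tool --pt "1 -6.8 17.2 1 -9.85" --pt "1 -9.7 15.7 1 -9.85" --pt "1 -12.2 13.8 1 -9.85" --pt "1 -14.4 11.5 1 -9.85" --pt "1 -16.2 8.9 1 -9.85" --pt "1 -17.5 6 1 -9.85" --pt "1 -18.2 2.9 1 -9.85" --pt "1 0 0 0 0" --pt "1 0 0 0 0"

```text
t: 51.18
tool_pos: [0.6014, -0.1493, 0.2271]
tool_rot: [-2.28, -2.158, 0.001]
contact_force: [0.2, 0.6, 0.0]
opening: 0.0854
grip_force: 0.0
```

Run:
```python
from h import *
t=get_image("top")[115:240,205:330];s=get_image("side")[150:250,215:335]
cv2.imwrite("pics/t7.png",np.hstack([cv2.resize(t,(400,400),interpolation=cv2.INTER_CUBIC),cv2.resize(s,(400,400),interpolation=cv2.INTER_CUBIC)])[:,:,::-1])
print(get_obs()['tool_pos']);plan(.601,-.150,.098,-3,n=3)
```

```text
[ 0.6017564  -0.14922875  0.22787258]
[1,-0.3,-0.2,43.3,-0.02],[1,-0.3,-0.2,43.3,-0.02],[1,-0.3,-0.2,43.3,-0.02],
```

View pics/t7.png

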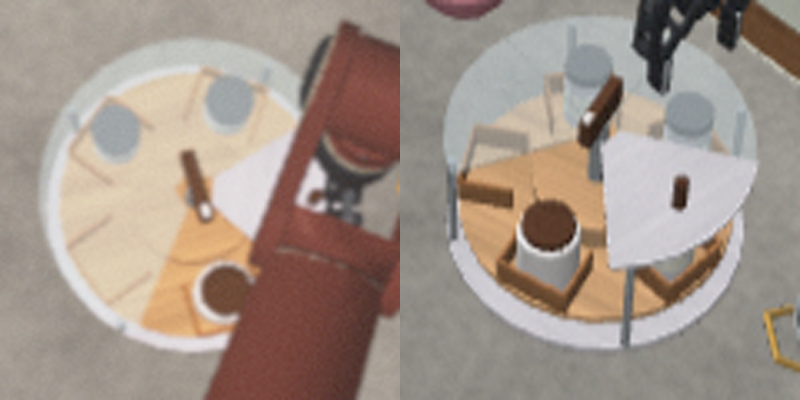

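Salt cellar (225,290) stands at the opening and three tins sit upright in their bays. I'll grip the post and swing the shutter shut.

Request:
servo_tool --pt "1 -0.3 -0.2 43 0" --pt "1 -0.3 0 43 0" --pt "1 -0.3 0 43 0" --pt "1 0 0 0 0" --pt "0 0 0 0 0" --pt "0 0 0 0 0" --pt "0 0 0 0 0" --pt "0 0 0 0 0" --pt "0 0 0 0 0" --pt "0 0 0 0 0" --force 30

```text
t: 52.52
tool_pos: [0.6006, -0.1511, 0.1009]
tool_rot: [-2.278, -2.161, 0.003]
contact_force: [-7.1, 1.4, 6.9]
opening: 0.0146
grip_force: 29.4
```

Request:
servo_tool --pt "0 1.3 -18.1 0 8" --pt "0 1.3 -18.1 0 8" --pt "0 1.3 -18.1 0 8" --pt "0 1.3 -18.1 0 8" --pt "0 0 0 0 0"

```text
t: 53.15
tool_pos: [0.5339, -0.1271, 0.1009]
tool_rot: [2.786, 1.45, 0.002]
contact_force: [-0.9, 1.4, 3.7]
opening: 0.0144
grip_force: 30.3
```

Request:
servo_tool --pt "0 1.3 -18.1 0 8" --pt "0 1.3 -18.1 0 8" --pt "0 1.3 -18.1 0 8" --pt "0 1.3 -18.1 0 8" --pt "0 0.9 -13.6 0 6" --pt "0 0 0 0 0"

```text
t: 53.9
tool_pos: [0.4849, -0.0583, 0.1009]
tool_rot: [3.106, 0.466, 0.002]
contact_force: [-2.3, 0.7, 6.1]
opening: 0.0145
grip_force: 30.8
```

Request:
servo_tool --pt "0 0.4 -6 0 2.7" --pt "0 0 0 0 0"

```text
t: 54.15
tool_pos: [0.4835, -0.053, 0.1009]
tool_rot: [3.116, 0.393, 0.0]
contact_force: [-3.6, 0.4, 6.5]
opening: 0.0144
grip_force: 30.8
```

Request:
servo_tool --pt "0 0.4 -5 0 2" --pt "0 0 0 0 0"

```text
t: 54.4
tool_pos: [0.4838, -0.0531, 0.1009]
tool_rot: [3.111, 0.337, 0.003]
contact_force: [0.9, -15.3, 1.6]
opening: 0.0144
grip_force: 30.7
```

Request:
servo_tool --pt "0 0.4 -5 0 2" --pt "0 0 0 0 0"

```text
t: 54.65
tool_pos: [0.4842, -0.0531, 0.1009]
tool_rot: [3.106, 0.28, 0.006]
contact_force: [4.3, -32.4, -5.0]
opening: 0.0145
grip_force: 31.0
```

Stop reached, so the shutter is shut. I'll relax, release and clear out.

Request:
servo_tool --pt "0 -0.8 10 0 -4" --pt "0 0 0 0 0" --pt "1 0 0 0 0" --pt "1 0 0 0 0" --pt "1 0 0 0 0" --pt "1 0 0 -40 0" --pt "1 0 0 -50 0" --pt "1 0 0 -40 0" --pt "1 -50 -20 0 0" --pt "1 0 0 0 0" --pt "1 0 0 0 0"

```text
t: 56.02
tool_pos: [0.4292, -0.0457, 0.2293]
tool_rot: [3.117, 0.39, 0.001]
contact_force: [0.5, -0.8, 0.4]
opening: 0.0855
grip_force: 0.0
```

Request:
servo_tool --pt "1 0 50 0 0" --pt "1 0 50 0 0" --pt "1 0 50 0 0" --pt "1 0 50 0 0" --pt "1 0 0 0 0" --pt "1 0 0 0 0"

```text
t: 56.78
tool_pos: [0.4787, -0.2396, 0.2287]
tool_rot: [-3.116, -0.39, 0.002]
contact_force: [-0.0, 0.2, 0.4]
opening: 0.0855
grip_force: 0.0
```

Run:
```python
from h import *
t=get_image("top")[90:270,130:420];s=get_image("side")[130:270,215:375]
cv2.imwrite("pics/t8.png",np.hstack([cv2.resize(t,(480,298),interpolation=cv2.INTER_CUBIC),cv2.resize(s,(320,298),interpolation=cv2.INTER_CUBIC)])[:,:,::-1])
print(get_obs()['tool_pos'],get_obs()['contact_force'])
```

```text
[ 0.47863308 -0.23882612  0.22915388] [-0.48840733 -0.85100243 -0.08673343]
```

View pics/t8.png

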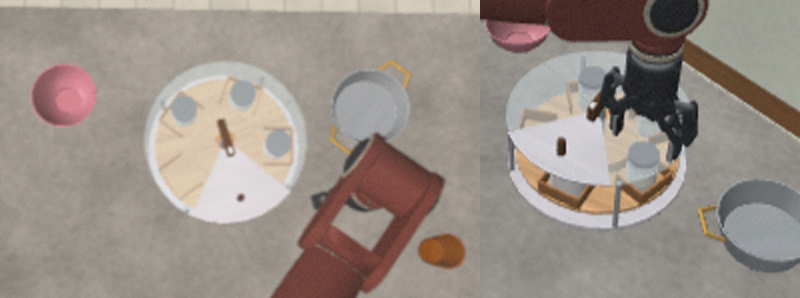

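The three tins stand in bays, the shutter is shut over the salt cellar (post at (240,197)), and the pan, bowl and glass look undisturbed.

```bash
python3 -c "
from station import *
print(finish_job())"
```

```text
the job is handed in; nothing more can be done
None
```

The job is handed in: all three tins found on the counter stand upright, each in its own bay, with the salt cellar at the opening and the shutter swung shut to its stop. The pan, glass and bowl look undisturbed in the last picture; the spoon was outside that view, but no move went near it.

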